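Reset the microscope lamp behind its push-latch cover

TASK

The microscope lamp has tripped: with closed fingertips, press the lamp unit's grey cover near its front edge so that its push-latch pops it open, press the round reset button inside all the way down and let it come back up, then swing the cover forward from behind and press it down again until it latches and stays shut. Leave the square key beside the button unpressed, pick nothing up, and leave the other things on the bench where they are.

Things in the scene. Friction and masses are not known exactly. Their poses are not given: they have to be found in the camera images.
- lamp_unit: White box fixed to the bench, 90 mm high. Origin on the bench; x from -100 mm (front, black knob and vent slots) to +75 mm (rear, hinge side), y from -100 to +100 mm. Bay in its top under the cover: x -67 to +37, y -66 to +66 mm, floor 39 mm above the bench; in it the round button and the square key stand about 56 mm apart along y, either one on either side.
- cover_hinge (a point): Fixed point on the cover's hinge axis, mid-width: 35 mm along the unit's +x from its origin, 87.5 mm above the bench. The axis runs along the unit's y.
- cover_press (a point): Place to press: on the cover's outer face, mid-width, 82 mm from the hinge axis, 18 mm from the free (front) edge, marked by a dark pad 22 x 50 mm; moves with the cover. The cover is a grey flap 100 mm from hinge to free edge, 130 mm wide, 10 mm thick, flush with the box top when latched. Open, it stands steep: push its outer (rear) face over to the front, not its edge straight down.
- cover (a joint): Cover angle in rad: 0 latched, level; grows as the front edge swings up. Push-push latch: pressed down to -0.08 (7 mm at the pad, 2 to 3 N) and let go, the latched cover springs open to about 1.3 in under a second (can be pushed on to 1.5); an open one, pushed to the same -0.08 and let go, latches at 0. Firm stop at -0.11 (9 mm at the pad): press to the stop both times.
- reset_button_top (a point): Centre of the top of the round grey reset button, 24 mm across, in a round black base 40 mm across; about 61 mm above the bench when up, 29 mm below the rim of the bay.
- reset_button (a joint): Travel of the round reset button in m: 0 up, 0.006 fully down (down along vertical). Sprung: 1.5 N starts it, 5 N holds it fully down, and it comes back up by itself.
- square_key_top (a point): Centre of the top of the square grey key, 24 x 24 mm, in a square black base 36 mm wide; as high as the round button. Not to be pressed.
- square_key (a joint): Travel of the square key in m: 0 up, 0.006 fully down; as springy as the button.
- dish_stack: Stack of three clear petri dishes, 92 mm across, 48 mm high, origin at the centre of its underside; loose, beside the lamp unit. Leave alone.
- dish: Single clear petri dish with white filter paper, 92 mm across, 16 mm high, origin under its centre; loose, beside the lamp unit. Leave alone.
- tape_roll: Roll of black tape, 72 mm across, 20 mm high, origin under its centre; loose, behind the unit. Leave alone.
- marker: White marker pen with a black cap, 135 mm long (its y), 12 mm thick, origin under it near mid-length; loose, in front of the unit. Leave alone.
- vial: Small glass vial with a black cap, 23 mm across, 27 mm high, standing on a rear corner of the lamp unit's top, origin under its centre; loose. Leave alone.
- jar: Amber jar, 44 mm across, 55 mm high, origin under its centre; loose, behind the unit. Leave alone.
- forceps: Steel forceps, 120 mm long (its y), 5 mm thick, lying flat, origin under mid-length; loose, in front of the unit to one side. Leave alone.

How it is judged:
By the outcome, as a careful person would: the job done as asked, in the order asked, and still so for the second after the job is handed in, with the robot touching nothing.
It also fails if it takes over 53 s, if anything falls off the work surface, if the arm or the gripper's body presses on something with over 40 N, if the wrist force passes 120 N, or if a joint passes its speed limit or range.

ROBOT

A 6-joint arm with a two-finger parallel gripper is mounted at the origin on the work surface. World frame = base frame: x ahead of the robot, y to its left, z up, the work surface at z = 0. Lengths are in m, angles in rad, forces in N, time in s.
With the tool pointing down it reaches from about 0.325 to 0.75 m from the base axis. Payload 7.6 kg.
Tool frame: the origin (TCP) lies midway between the tips of the shut fingers; the grasp point (between the pads) lies arm.grip_depth behind it (arm.grip_depth is the distance from the TCP to the grasp point, in m); z points along the fingers, y is the direction in which the jaws open and shut (so a half turn about z gives the same grasp; the last joint's range is limited). The gripper opens to 85 mm and grips with 20 to 120 N. Pads are 22 mm wide; open, the fingers measure 114 mm over their backs; the gripper's body (76 mm by 85 mm) begins 54 mm behind the grasp point. The pads swing forward as they close: fully open they stand 13 mm farther back than shut.
Start: joints at [-1.329, 0.052, 1.401, -0, 1.689, -0.07], TCP at [0.161, -0.5, 0.231] pointing down, gripper open.
Joint ranges: [-2.9, 2.9], [-0.91, 2.17], [0.12, 2.37], [-1.06, 4.2], [0.26, 2.73], [-2.93, 2.93]. Speed limits (rad/s): [2.57, 2.57, 3.01, 3.14, 3.14, 3.14].

INTERFACE

Orientations are given as a unit quaternion [w, x, y, z].
In Python, from workcell import observe, get_image, job, arm gives the robot as it stands.
- The arm moves only by the tool jog_arm, never from a script. Its argument "moves" is a list that holds one entry, the list of rows, each a list of 7 numbers: the shift along the tool's x, y, z in m, then the turn, a rotation vector about the tool's x, y, z in rad, then the finger opening in m, from 0 to 0.0854. A call has 1 to 10 rows; each row is the pose to reach, as a shift and turn from the pose commanded when the call began, along the tool's axes at that moment; what a row does not reach only later rows make up. A row lasts 1/8 s, in which the tool goes at most 62.5 mm and 10.7 degrees, less where a joint would pass 70% of its speed; a pose out of reach is approached as far as the arm can. A call with a gripper value outside its range is refused whole. The fingers move at their own pace and stop on an object; "newtons" is the grip in N (left out, the last holds). Time passes only in rows, so rows that repeat a pose let the fingers close. It gives the time, the measured TCP pose, the force and the opening at its end, in the units of the state.
- observe(): the state, without advancing time (a new reading comes with each control period).
- get_image(name): name is "scene" or "top"; returns a dict with "frame" (400x640x3 uint8, blue, green, red), "depth" (400x640 float32, m along the optical axis (not along the pixel's ray), 0 where there is no reading), "vertical_fov" (degrees; the focal length in pixels is half the picture's height over the tangent of half this angle, whatever the lens; pixels are square), "cx", "cy" (the principal point, pixels), "position" and "orientation" of the camera in the world. Camera axes: x right, y up, looking along -z (the intrinsics and any distortion apply to the point x, -y, -z); pixel columns grow to the right and rows downward; lengths in m; the calibration is good to about 2 mm. A picture is of the moment at which its call begins.
- job.close_job(): hands the job in, once; it reports no verdict.
The state is a dict: "time": time; "q": joint angles; "qvel": joint speeds; "joint_efforts": joint torques, N m; "eef_pos": TCP position; "orientation": TCP orientation; "wrist_force": force on the tool from outside, world axes, zero at the start; "torque": the same for the moment, N m; "grip_width": finger opening in m.
Only numpy, scipy, OpenCV 4.12 (cv2) and the standard library are available. Lean on these libraries where they do the work, as an engineer would, in place of code of your own. Each camera call takes 0.05 s, during which the arm holds its last target. There are 200 camera calls.

## Working session

There is one attempt and no reset: what is moved stays moved. The work goes in short steps, Python scripts to look and compute and a tool call to move; the robot and the scene stay as the last step left them, time stands still between calls to the robot, and variables do not carry over. Pictures are saved under pics/ and viewed, about 8 in all and at most 12, crops included, and the job is handed in when it is done.

Besides the shell and the picture viewer there is one more tool, called after "Request:" by a JSON object that holds its "name" and its "arguments". jog_arm: Moves the arm, as the interface text tells. Its arguments: {"type":"object","properties":{"moves":{"type":"array"},"newtons":{"type":"number"}},"required":["moves"]}

```bash
mkdir -p pics; cat > h.py <<'E'
import numpy as np, cv2
from scipy.spatial.transform import Rotation as R
from workcell import observe,get_image,job,arm
def Rq(q): return R.from_quat([q[1],q[2],q[3],q[0]])
def pts(im):
    h,w=im['depth'].shape; f=h/2/np.tan(np.radians(im['vertical_fov'])/2)
    v,u=np.mgrid[:h,:w]; d=im['depth']
    p=np.dstack([(u-im['cx'])/f*d,-(v-im['cy'])/f*d,-d])
    P=p@Rq(im['orientation']).as_matrix().T+np.array(im['position']); P[d==0]=np.nan
    return P
def tool(d):  # world shift -> tool axes
    return Rq(observe()['orientation']).inv().apply(d)
E
python3 - <<'E'
from h import *
for n in('scene','top'):
    im=get_image(n); cv2.imwrite(f'pics/{n}0.png',im['frame']); np.save(f'{n}0.npy',pts(im))
    print(n,{k:v for k,v in im.items() if k not in('frame','depth')})
s=observe(); print(s, arm.grip_depth, dir(arm))
E
```

```text
scene {'vertical_fov': 51.90162921264378, 'cx': 317.61150184637034, 'cy': 196.00772079079138, 'position': array([ 1.07214579, -0.10201766,  0.77216469]), 'orientation': array([0.75125793, 0.26060584, 0.19378711, 0.57458044])}
top {'vertical_fov': 43.99990387566828, 'cx': 321.6780656655239, 'cy': 206.55090504481933, 'position': array([0.35224445, 0.04798657, 1.19867432]), 'orientation': array([-0.70107912, -0.06083916,  0.07394915,  0.70662451])}
{'time': 0.1, 'q': array([-1.32928030e+00,  5.27551693e-02,  1.40162414e+00, -9.72002049e-06,
        1.68859825e+00, -7.03069301e-02]), 'qvel': array([ 0.00074676, -0.00121227, -0.00159027,  0.00012108,  0.0004542 ,
       -0.00127228]), 'joint_efforts': array([ 7.94804364e-04, -3.82581496e+01, -3.60986638e+01, -1.00349102e-04,
        4.73348904e-03,  1.53818019e-05]), 'eef_pos': array([ 0.16101827, -0.49941547,  0.23056591]), 'orientation': array([-6.89505835e-04,  9.87870258e-01,  1.55279987e-01, -6.40139009e-05]), 'wrist_force': array([-0.87382805,  0.34863237, -0.21099027]), 'torque': array([0.01036619, 0.0353884 , 0.0283664 ]), 'grip_width': 0.0853547578564252} 0.0187 ['IKError', '__class__', '__delattr__', '__dict__', '__dir__', '__doc__', '__eq__', '__format__', '__ge__', '__getattribute__', '__getstate__', '__gt__', '__hash__', '__init__', '__init_subclass__', '__le__', '__lt__', '__module__', '__ne__', '__new__', '__reduce__', '__reduce_ex__', '__repr__', '__setattr__', '__sizeof__', '__str__', '__subclasshook__', '__weakref__', 'grip_depth']
```

View pics/scene0.png

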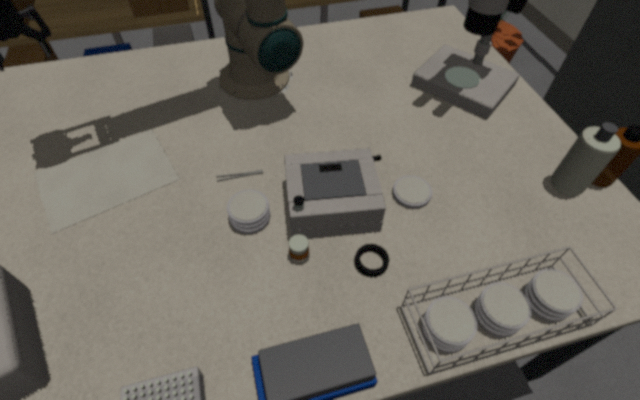

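View pics/top0.png

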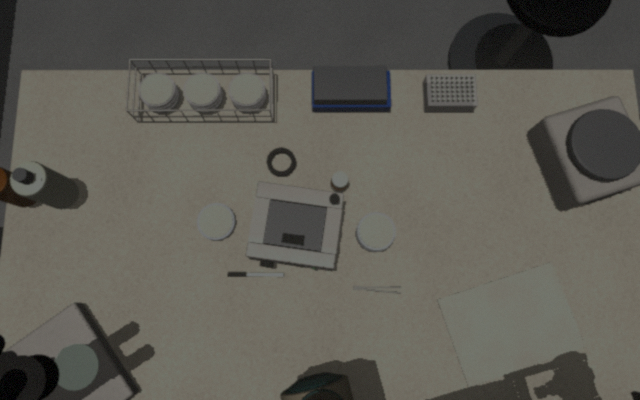

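The scene and top views show the unit at top pixel ~(295,227). In that view the grey cover is at (297,225), the dark pad at (293,239), the vial at (334,199) and the jar at (340,181). The stack and single dish are at either side, about (376,231) and (216,221).

```bash
python3 - <<'E'
from h import *
P=np.load('top0.npy'); g=cv2.imread('pics/top0.png').max(2); z=P[...,2]
box=(z>.075)&(z<.105); box[:, :235]=0; box[:,355:]=0; box[:170]=0; box[280:]=0
def rect(m,name):
    n,l,s,c=cv2.connectedComponentsWithStats(m.astype(np.uint8)); i=1+s[1:,4].argmax(); k=l==i
    q=P[k]; r=cv2.minAreaRect((q[:,:2]*1000).astype(np.float32)); print(name,s[i],r,'mean',q.mean(0)); return k
rect(box,'box')
k=np.zeros_like(box); k[195:255,260:330]=1
print(np.percentile(g[box],[5,20,40,60,80,95]))
rect(box&k&(g<105),'cover')
rect(box&k&(g<48),'pad')
for n,u,v in(('cov',300,215),('pad',293,239),('rim',290,256),('vial',334,199),('jar',340,181),('tape',282,148),('dishL',216,221),('dishR',376,231),('rearrim',290,191)): print(n,P[v,u].round(4),g[v,u])
S=np.load('scene0.npy');
for n,u,v in(('pad',330,168),('stack',248,206),('dish',412,190),('jar',298,243),('vial',299,201)): print('scene',n,S[v,u].round(4))
E
```

```text
box [ 246  181   98   88 6571] ((527.6151123046875, 87.6479721069336), (200.19166564941406, 175.95069885253906), 81.39549255371094) mean [0.52478715 0.0890316  0.08912228]
[ 62.  72.  78. 112. 113. 115.]
cover [ 260  197   70   58 2828] ((525.081298828125, 88.92588806152344), (173.98184204101562, 110.46532440185547), 81.61286926269531) mean [0.52476773 0.08763699 0.08933763]
pad [282 233  22  12 188] ((493.0904846191406, 91.6630859375), (48.65674591064453, 20.194231033325195), 79.45254516601562) mean [0.49313376 0.09181288 0.09015411]
cov [0.5481 0.0759 0.085 ] 71
pad [0.492  0.0914 0.0936] 35
rim [0.4546 0.0984 0.0867] 113
vial [ 0.5792 -0.0011  0.1123] 40
jar [ 0.6357 -0.0188  0.0517] 115
tape [0.7288 0.122  0.0188] 46
dishL [0.5467 0.2799 0.0167] 115
dishR [ 0.515  -0.1014  0.0496] 114
rearrim [0.6036 0.0987 0.0882] 112
scene pad [0.4948 0.0907 0.0926]
scene stack [ 0.5175 -0.1015  0.0481]
scene dish [0.547  0.2798 0.0168]
scene jar [ 0.642  -0.0191  0.0556]
scene vial [ 0.5833 -0.0009  0.1157]
```

The box fit gives 200 x 176 mm, yaw −8.6° and origin ≈(0.540, 0.086). The predicted pad (0.4935, 0.093) matches the measured one to 1 mm. I'll go above the pad with closed fingers, leaning the tool back by 25°.

```bash
cat >> h.py <<'E'
YAW=np.radians(-8.6); O=np.array([.5400,.0857,0]); RU=R.from_euler('z',YAW)
def L2W(l): return O+RU.apply(l)
def W2L(p): return RU.inv().apply(np.asarray(p)-O)
def go(l,tilt,deg=True):
    """tool shift and turn to reach unit-frame point l with tool leaning back by tilt deg"""
    s=observe(); q=Rq(s['orientation']); T=RU*R.from_euler('x',180,degrees=True)*R.from_euler('y',tilt,degrees=True)
    d=q.inv().apply(L2W(l)-s['eef_pos']); r=(q.inv()*T).as_rotvec()
    print('at',W2L(s['eef_pos']).round(4),'shift',d.round(4),'turn',r.round(4),'F',np.round(s['wrist_force'],1),'t',s['time'])
E
python3 -c "
from h import *
go([-.040,0,.14],25)"
```

```text
at [-0.2872 -0.6352  0.2306] shift [ 0.5044 -0.4583  0.0912] turn [-0.1021  0.4287  0.4542] F [-0.9  0.3 -0.2] t 0.1
```

Request:
{"name": "jog_arm", "arguments": {"moves": [[[0.0504,-0.0458,0,0,0,0,0],[0.1009,-0.0917,0,0,0,0,0],[0.1513,-0.1375,0,0,0,0,0],[0.2018,-0.1833,0,0,0,0,0],[0.2522,-0.229,0,0,0,0,0],[0.3026,-0.275,0,-0.02,0.0857,0.091,0],[0.3531,-0.3208,0,-0.04,0.1715,0.182,0],[0.4035,-0.3666,0,-0.061,0.257,0.2725,0],[0.454,-0.4125,0.02,-0.082,0.343,0.363,0],[0.504,-0.458,0.05,-0.102,0.4287,0.454,0]]]}}

```text
time: 1.35
eef_pos: [0.4709, 0.0398, 0.2019]
orientation: [0.016, 0.973, -0.074, 0.218]
wrist_force: [0.7, -2.3, -0.7]
grip_width: -0.0002
```

```bash
python3 -c "
from h import *
go([-.040,0,.115],25)
im=get_image('scene'); cv2.imwrite('pics/s1.png',cv2.resize(im['frame'][60:280,180:480],None,fx=2.5,fy=2.5))"
```

```text
at [-0.0615 -0.0557  0.2019] shift [-0.0177 -0.0557  0.0878] turn [ 0.0003 -0.0046 -0.0009] F [ 0.7 -2.3 -0.7] t 1.35
```

View pics/s1.png

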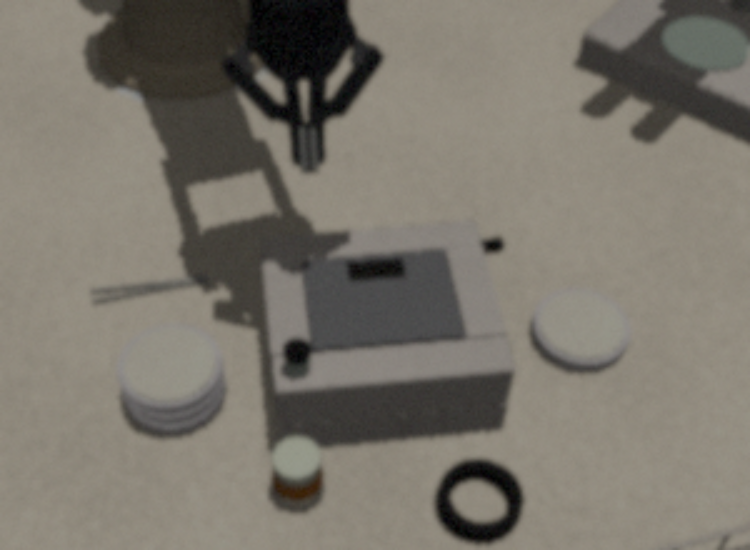

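The close-up shows the closed fingers at crop (308,160), clear of everything, with the pad at (376,268). I'll let the arm settle, then recompute.

Request:
{"name": "jog_arm", "arguments": {"moves": [[[0,0,0,0,0,0,0],[0,0,0,0,0,0,0],[0,0,0,0,0,0,0],[0,0,0,0,0,0,0]]]}}

```text
time: 1.9
eef_pos: [0.4702, 0.0366, 0.2017]
orientation: [0.017, 0.974, -0.073, 0.216]
wrist_force: [0.2, -0.5, 0.2]
grip_width: -0.0001
```

```bash
python3 -c "
from h import *
go([-.040,0,.115],25)"
```

```text
at [-0.0617 -0.059   0.2017] shift [-0.017  -0.0592  0.0877] turn [ 0.0021  0.0002 -0.0001] F [ 0.2 -0.5  0.2] t 1.9
```

Request:
{"name": "jog_arm", "arguments": {"moves": [[[-0.008,-0.03,0.044,0,0,0,0],[-0.017,-0.059,0.0877,0,0,0,0],[-0.017,-0.059,0.0877,0,0,0,0],[-0.017,-0.059,0.0877,0,0,0,0],[-0.017,-0.059,0.0877,0,0,0,0]]]}}

```text
time: 2.52
eef_pos: [0.501, 0.0922, 0.1168]
orientation: [0.017, 0.973, -0.073, 0.217]
wrist_force: [-0.2, 0.4, 0.4]
grip_width: 0.0003
```

Request:
{"name": "jog_arm", "arguments": {"moves": [[[-0.002,0,0.0045,0,0,0,0],[-0.0042,0,0.009,0,0,0,0],[-0.0063,0,0.0136,0,0,0,0],[-0.0085,0,0.018,0,0,0,0],[-0.0085,0,0.018,0,0,0,0]]]}}

```text
time: 3.15
eef_pos: [0.4998, 0.0928, 0.0942]
orientation: [0.017, 0.974, -0.072, 0.215]
wrist_force: [-1.2, -0.4, -0.5]
grip_width: -0.0002
```

Request:
{"name": "jog_arm", "arguments": {"moves": [[[-0.001,0,0.0023,0,0,0,0],[-0.002,0,0.0045,0,0,0,0],[-0.003,0,0.0065,0,0,0,0],[-0.003,0,0.0065,0,0,0,0]]]}}

```text
time: 3.65
eef_pos: [0.5001, 0.0928, 0.0875]
orientation: [0.017, 0.974, -0.072, 0.216]
wrist_force: [-0.8, -0.3, 2.7]
grip_width: 0.0006
```

Request:
{"name": "jog_arm", "arguments": {"moves": [[[-0.001,0,0.002,0,0,0,0],[-0.001,0,0.002,0,0,0,0]]]}}

```text
time: 3.9
eef_pos: [0.5002, 0.0928, 0.0854]
orientation: [0.017, 0.974, -0.072, 0.216]
wrist_force: [-0.0, 0.1, 3.4]
grip_width: -0.0001
```

Pressing at about 3 N. I'll continue to the stop.

Request:
{"name": "jog_arm", "arguments": {"moves": [[[-0.001,0,0.002,0,0,0,0],[-0.0018,0,0.004,0,0,0,0],[-0.0018,0,0.004,0,0,0,0]]]}}

```text
time: 4.28
eef_pos: [0.5007, 0.0929, 0.0836]
orientation: [0.017, 0.973, -0.072, 0.217]
wrist_force: [-15.8, -1.7, 22.8]
grip_width: -0.0002
```

Request:
{"name": "jog_arm", "arguments": {"moves": [[[0.004,0,-0.02,0,0,0,0],[-0.029,0,-0.08,0,0,0,0],[-0.03,0,-0.124,0,0,0,0],[-0.03,0,-0.124,0,0,0,0],[-0.03,0,-0.124,0,0,0,0],[-0.03,0,-0.124,0,0,0,0],[-0.03,0,-0.124,0,0,0,0],[-0.03,0,-0.124,0,0,0,0]]]}}

```text
time: 5.28
eef_pos: [0.4213, 0.1046, 0.1799]
orientation: [0.017, 0.974, -0.072, 0.215]
wrist_force: [-0.1, -0.3, 0.7]
grip_width: 0.0003
```

```bash
python3 - <<'E'
from h import *
for n in('scene','top'):
    im=get_image(n); np.save(n+'1.npy',pts(im)); cv2.imwrite(f'pics/{n}2.png',im['frame'])
a=cv2.imread('pics/scene2.png')[110:260,240:430]; b=cv2.imread('pics/top2.png')[160:290,220:385]
cv2.imwrite('pics/c2.png',np.vstack([cv2.resize(a,(400,300)),cv2.resize(b,(400,300))]).clip(0,127)*2)
P=np.load('top1.npy'); L=W2L(P.reshape(-1,3)).reshape(P.shape)
g=cv2.imread('pics/top2.png').max(2)
m=(abs(L[...,1])<.064)&(L[...,0]>-.064)&(L[...,0]<.034)
print('bay z hist',np.histogram(L[m][:,2],bins=np.arange(.03,.25,.01)))
b=m&(L[...,2]>.05)&(L[...,2]<.075)
n,l,s,c=cv2.connectedComponentsWithStats(b.astype(np.uint8))
for i in range(1,n):
    if s[i,4]>8: q=L[l==i]; print(s[i],q.mean(0).round(4),np.median(q,0).round(4),cv2.minAreaRect((q[:,:2]*1000).astype(np.float32)))
go([-.04,0,.18],25)
E
```

```text
bay z hist (array([938, 629, 223,  85,   0,   0,  13,  37,  33,  44,  34,  37,  35,
        43, 161, 180,   0,   0,   0,   0,   0]), array([0.03, 0.04, 0.05, 0.06, 0.07, 0.08, 0.09, 0.1 , 0.11, 0.12, 0.13,
       0.14, 0.15, 0.16, 0.17, 0.18, 0.19, 0.2 , 0.21, 0.22, 0.23, 0.24]))
[275 223  17  15 137] [-0.0287  0.0259  0.0563] [-0.0293  0.0252  0.0575] ((-29.749847412109375, 25.3494815826416), (32.27289581298828, 37.51961898803711), 39.88065719604492)
[297 228  17  16 159] [-0.0314 -0.0273  0.0573] [-0.0315 -0.0275  0.0585] ((-31.26700210571289, -26.586559295654297), (34.948265075683594, 34.776676177978516), 89.3321304321289)
at [-0.1202  0.001   0.1802] shift [0.0726 0.0011 0.034 ] turn [0.0014 0.0016 0.002 ] F [-1.2  0.  -0.5] t 5.375
```

View pics/c2.png

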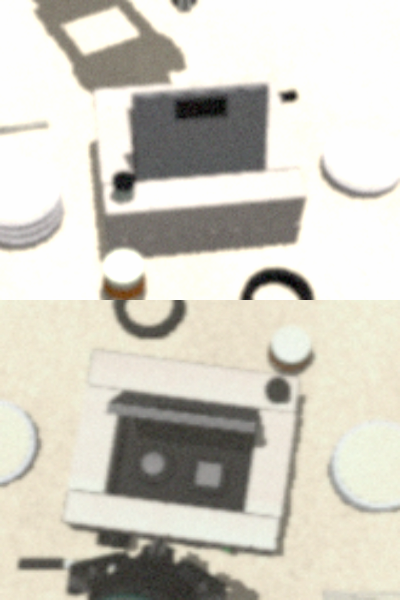

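The cover is open: the top crop shows it standing, with the round button at (152,462) on the +y side and the square key at (208,474). The button is at unit-frame (-0.029, 0.027), and both have the right height and spacing.

```bash
python3 -c "
from h import *
go([-.022,.027,.12],25)
go([-.022,.027,.075],25)"
```

```text
at [-0.1202  0.001   0.1802] shift [ 0.0637 -0.026   0.0959] turn [0.0014 0.0016 0.002 ] F [-1.2  0.  -0.5] t 5.375
at [-0.1202  0.001   0.1802] shift [ 0.0448 -0.0261  0.1367] turn [0.0014 0.0016 0.002 ] F [-1.2  0.  -0.5] t 5.375
```

Request:
{"name": "jog_arm", "arguments": {"moves": [[[0.032,-0.013,0.048,0,0,0,0],[0.0637,-0.026,0.0959,0,0,0,0],[0.0637,-0.026,0.0959,0,0,0,0],[0.055,-0.026,0.116,0,0,0,0],[0.0448,-0.026,0.1367,0,0,0,0],[0.0448,-0.026,0.1367,0,0,0,0],[0.0448,-0.026,0.1367,0,0,0,0],[0.0448,-0.026,0.1367,0,0,0,0]]]}}

```text
time: 6.38
eef_pos: [0.5231, 0.1159, 0.0774]
orientation: [0.017, 0.973, -0.072, 0.217]
wrist_force: [-0.4, -0.3, 0.7]
grip_width: -0.0002
```

```bash
python3 -c "
from h import *
go([-.022,.027,.064],25)
im=get_image('top'); cv2.imwrite('pics/t3.png',cv2.resize(im['frame'][170:290,220:385],None,fx=4,fy=4).clip(0,127)*2)
"
```

```text
at [-0.0213  0.0273  0.0774] shift [-0.0064  0.0003  0.0118] turn [ 0.0001 -0.0019  0.0017] F [-0.4 -0.3  0.7] t 6.375
```

View pics/t3.png

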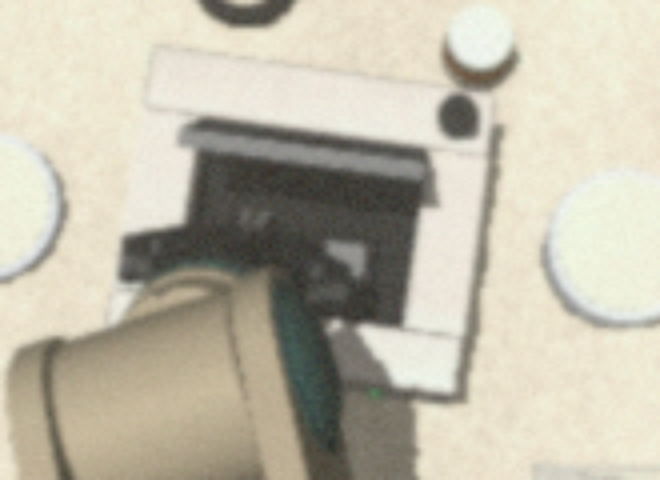

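The fingertips hang over the round button, at (255,218), clear of the key at (345,258). I'll press down in steps.

Request:
{"name": "jog_arm", "arguments": {"moves": [[[-0.0025,0,0.005,0,0,0,0],[-0.005,0,0.0105,0,0,0,0],[-0.006,0,0.0128,0,0,0,0],[-0.006,0,0.0128,0,0,0,0]]]}}

```text
time: 6.92
eef_pos: [0.5223, 0.1157, 0.0613]
orientation: [0.017, 0.974, -0.072, 0.215]
wrist_force: [-1.5, -0.7, 3.3]
grip_width: -0.0002
```

Request:
{"name": "jog_arm", "arguments": {"moves": [[[-0.001,0,0.002,0,0,0,0],[-0.0018,0,0.004,0,0,0,0],[-0.0018,0,0.004,0,0,0,0]]]}}

```text
time: 7.3
eef_pos: [0.5226, 0.1157, 0.0579]
orientation: [0.017, 0.974, -0.072, 0.216]
wrist_force: [-8.0, 0.0, 10.7]
grip_width: -0.0003
```

Request:
{"name": "jog_arm", "arguments": {"moves": [[[-0.0004,0,0.001,0,0,0,0],[-0.0004,0,0.001,0,0,0,0],[-0.0004,0,0.001,0,0,0,0]]]}}

```text
time: 7.68
eef_pos: [0.5233, 0.1158, 0.0578]
orientation: [0.017, 0.973, -0.072, 0.217]
wrist_force: [-9.2, -0.6, 15.2]
grip_width: 0.0003
```

Force rose to 15 N with no further travel, so the button is fully down. Retreating up.

Request:
{"name": "jog_arm", "arguments": {"moves": [[[0.004,0,-0.01,0,0,0,0],[0.008,0,-0.03,0,0,0,0],[0.008,0,-0.08,0,0,0,0],[0.008,0,-0.13,0,0,0,0],[0.03,0,-0.18,0,0,0,0],[0.05,0,-0.2,0,0,0,0],[0.05,0,-0.2,0,0,0,0],[0.05,0,-0.2,0,0,0,0],[0.05,0,-0.2,0,0,0,0]]]}}

```text
time: 8.8
eef_pos: [0.4832, 0.1217, 0.2561]
orientation: [0.017, 0.974, -0.072, 0.214]
wrist_force: [-0.8, -0.2, 0.5]
grip_width: -0.0003
```

```bash
python3 - <<'E'
from h import *
go([.065,0,.265],0)
im=get_image('top'); P=pts(im); L=W2L(P.reshape(-1,3)).reshape(P.shape); x,y,z=L[...,0],L[...,1],L[...,2]
for n,c in(('round',.0265),('key',-.028)):
    m=(abs(x+.03)<.006)&(abs(y-c)<.006); print(n,m.sum(),np.median(z[m]))
im=get_image('scene'); P=pts(im); L=W2L(P.reshape(-1,3)).reshape(P.shape); x,y,z=L[...,0],L[...,1],L[...,2]
for zz in(.12,.14,.16,.17,.18):
    m=(abs(y+.045)<.015)&(abs(z-zz)<.004)&(x>-.05)&(x<.05); print(zz,m.sum(),np.median(x[m]))
E
```

```text
at [-0.0615  0.0271  0.2561] shift [0.1185 0.0273 0.045 ] turn [ 0.0028 -0.4323  0.002 ] F [-0.8 -0.2  0.5] t 8.8
round 27 0.06052272966660487
key 26 0.06006662730003342
0.12 50 0.027658223141725825
0.14 51 0.022113525559961093
0.16 56 0.016691850170235986
0.17 52 0.013652480952980578
0.18 83 0.010219557915776351
```

The button is back up (z≈0.0605) and the cover stands at about 1.3 rad. I'll go over the top to behind it, tool vertical.

Request:
{"name": "jog_arm", "arguments": {"moves": [[[0.0296,0.007,0.011,0,-0.144,0,0],[0.059,0.0136,0.0225,0,-0.288,0,0],[0.0889,0.02,0.0338,0.002,-0.4323,0.002,0],[0.1185,0.0273,0.045,0.0028,-0.4323,0.002,0],[0.1185,0.0273,0.045,0.0028,-0.4323,0.002,0],[0.1185,0.0273,0.045,0.0028,-0.4323,0.002,0],[0.1185,0.0273,0.045,0.0028,-0.4323,0.002,0]]]}}

```text
time: 9.78
eef_pos: [0.6041, 0.0767, 0.2681]
orientation: [-0.001, 0.997, -0.075, 0.002]
wrist_force: [-0.4, -0.2, 0.4]
grip_width: -0.0001
```

```bash
python3 -c "
from h import *
go([.060,0,.160],0)"
```

```text
at [0.0647 0.0007 0.2681] shift [-0.0051  0.0008  0.1081] turn [-0.0014 -0.0037  0.0009] F [-0.4 -0.2  0.4] t 9.775
```

Request:
{"name": "jog_arm", "arguments": {"moves": [[[-0.0025,0,0.054,0,0,0,0],[-0.005,0.001,0.108,0,-0.004,0,0],[-0.005,0.001,0.108,0,-0.004,0,0],[-0.005,0.001,0.108,0,-0.004,0,0],[-0.005,0.001,0.108,0,-0.004,0,0]]]}}

```text
time: 10.4
eef_pos: [0.6015, 0.0762, 0.1632]
orientation: [-0.001, 0.997, -0.075, 0.003]
wrist_force: [-0.5, -0.5, 1.6]
grip_width: -0.0001
```

Request:
{"name": "jog_arm", "arguments": {"moves": [[[-0.015,0,0,0,0,0,0],[-0.03,0,0,0,0,0,0],[-0.036,0,-0.002,0,0,0,0],[-0.042,0,-0.003,0,0,0,0],[-0.048,0,0,0,0,0,0],[-0.055,0,0.004,0,0,0,0],[-0.062,0,0.009,0,0,0,0],[-0.068,0,0.0134,0,0,0,0],[-0.068,0,0.0134,0,0,0,0]]]}}

```text
time: 11.52
eef_pos: [0.5323, 0.0862, 0.1455]
orientation: [-0.001, 0.997, -0.075, -0.001]
wrist_force: [0.2, -0.6, 0.4]
grip_width: 0.0
```

```bash
python3 - <<'E'
from h import *
go([-.029,0,.121],0)
im=get_image('scene'); cv2.imwrite('pics/s4.png',cv2.resize(im['frame'][60:260,220:440],None,fx=3,fy=3).clip(0,127)*2)
E
```

```text
at [-0.0077 -0.0007  0.1455] shift [-0.0213 -0.0006  0.0246] turn [-0.001   0.0019  0.0003] F [ 0.2 -0.6  0.4] t 11.525
```

View pics/s4.png

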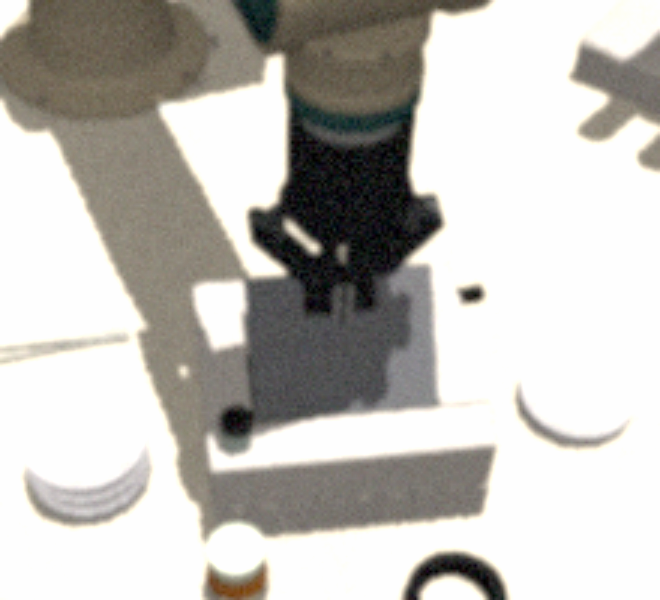

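The fingers are on the cover's outer face near its pad, at (340,310), and the cover is swinging forward. Continuing.

Request:
{"name": "jog_arm", "arguments": {"moves": [[[-0.005,0,0.005,0,0,0,0],[-0.0106,0,0.011,0,0,0,0],[-0.0155,0,0.018,0,0,0,0],[-0.021,0,0.025,0,0,0,0],[-0.026,0,0.0325,0,0,0,0],[-0.031,0,0.04,0,0,0,0],[-0.035,0,0.047,0,0,0,0],[-0.038,0,0.053,0,0,0,0],[-0.038,0,0.053,0,0,0,0]]]}}

```text
time: 12.7
eef_pos: [0.4943, 0.092, 0.0923]
orientation: [-0.001, 0.997, -0.075, -0.002]
wrist_force: [-1.3, -0.3, 3.0]
grip_width: 0.0004
```

Request:
{"name": "jog_arm", "arguments": {"moves": [[[0,0,0.002,0,0,0,0],[0,0,0.004,0,0,0,0],[0,0,0.006,0,0,0,0],[0,0,0.006,0,0,0,0]]]}}

```text
time: 13.2
eef_pos: [0.4951, 0.0919, 0.0869]
orientation: [-0.001, 0.997, -0.075, -0.001]
wrist_force: [-1.7, -1.3, 2.3]
grip_width: 0.0003
```

Request:
{"name": "jog_arm", "arguments": {"moves": [[[0,0,0.002,0,0,0,0],[0,0,0.004,0,0,0,0],[0,0,0.006,0,0,0,0],[0,0,0.006,0,0,0,0]]]}}

```text
time: 13.7
eef_pos: [0.4955, 0.0919, 0.0819]
orientation: [-0.001, 0.997, -0.075, 0.0]
wrist_force: [-3.2, 0.4, 8.1]
grip_width: 0.0
```

Request:
{"name": "jog_arm", "arguments": {"moves": [[[0,0,0.001,0,0,0,0],[0,0,0.002,0,0,0,0],[0,0,0.002,0,0,0,0]]]}}

```text
time: 14.08
eef_pos: [0.4957, 0.0919, 0.0816]
orientation: [-0.001, 0.997, -0.075, 0.0]
wrist_force: [-10.0, -1.2, 19.7]
grip_width: -0.0001
```

At the stop (20 N, no more travel). Letting go, straight up.

Request:
{"name": "jog_arm", "arguments": {"moves": [[[0,0,-0.005,0,0,0,0],[0,0,-0.015,0,0,0,0],[0,0,-0.05,0,0,0,0],[-0.03,0,-0.1,0,0,0,0],[-0.06,0,-0.13,0,0,0,0],[-0.06,0,-0.15,0,0,0,0],[-0.06,0,-0.15,0,0,0,0],[-0.06,0,-0.15,0,0,0,0],[-0.06,0,-0.15,0,0,0,0],[-0.06,0,-0.15,0,0,0,0]]]}}

```text
time: 15.32
eef_pos: [0.4359, 0.1005, 0.2283]
orientation: [-0.0, 0.997, -0.075, -0.001]
wrist_force: [-0.8, -0.9, -0.5]
grip_width: 0.0
```

```bash
python3 - <<'E'
from h import *
im=get_image('scene'); P=pts(im); L=W2L(P.reshape(-1,3)).reshape(P.shape); x,y,z=L[...,0],L[...,1],L[...,2]
cv2.imwrite('pics/s5.png',cv2.resize(im['frame'][60:280,180:460],None,fx=2.5,fy=2.5).clip(0,127)*2)
for c in(-.055,-.03,0,.025):
    m=(abs(x-c)<.006)&(abs(y)<.05)&(z<.2); print(c,m.sum(),np.median(z[m]))
S=np.load('scene0.npy')
for n,u,v in(('stack',248,206),('dish',412,190),('jar',298,243),('vial',299,201)): print(n,S[v,u].round(3),P[v,u].round(3))
print(observe()['wrist_force'])
E
```

```text
-0.055 176 0.09055976376762091
-0.03 196 0.09037243656217718
0 194 0.08993734011793185
0.025 213 0.0898337062014075
stack [ 0.518 -0.102  0.048] [ 0.518 -0.102  0.048]
dish [0.547 0.28  0.017] [0.546 0.28  0.016]
jar [ 0.642 -0.019  0.056] [ 0.641 -0.019  0.054]
vial [ 0.583 -0.001  0.116] [ 0.584 -0.001  0.117]
[-0.13148501 -0.13275271 -0.09504773]
```

View pics/s5.png

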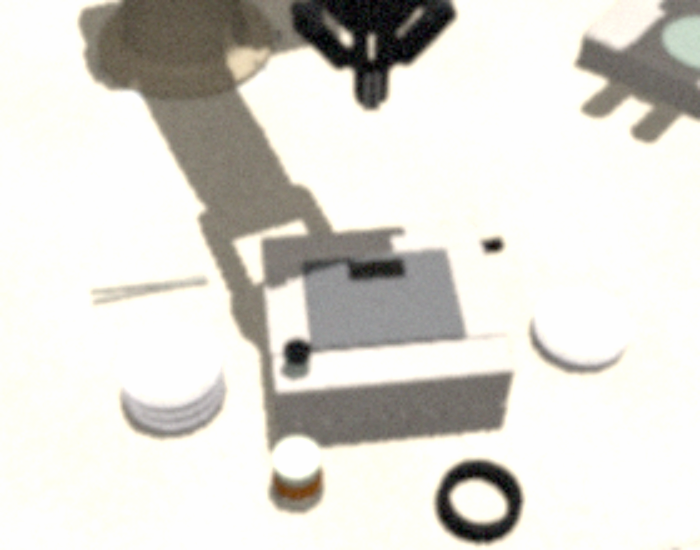

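The cover is level and flush, with the pad at (376,268), the same place as before. The other things haven't moved and the arm is clear. Handing in.

```bash
python3 -c "
from workcell import job
print(job.close_job())"
```

```text
the job is handed in; nothing more can be done
None
```

The reset was done in the order asked and handed in at about 15 s on the robot's clock; no verdict came back.

- **Opening:** I pressed the cover at its pad to the stop (about 23 N vertical). It sprang open, and the camera measured it standing at about 1.3 rad.
- **Reset button:** I pressed it to its hard stop: the force rose to 15 N with no further travel. It came back up to about 60.5 mm.
- **Closing:** I swung the cover forward from behind and pressed it to the stop (about 20 N), then let go.

**Last checks:**
- **Cover:** it stayed flat, at 90 mm all along its length, for about a second after release.
- **Square key:** it measured 60 mm high after the button press, the same as the button. The fingers stayed clear of it.
- **Other things:** the dish stack, dish, jar and vial were within 2 mm of where they started. The tape roll and forceps looked unmoved in the last picture. The marker lay outside that crop, and I did not check it at the end.
- **Robot:** the arm was clear of everything, with no force at the wrist.

None of the checks failed or disagreed.

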